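# Clamp the whole test bar

### The arm

A 6-joint arm with a two-finger parallel gripper is mounted at the origin on the work surface. World frame = base frame: x ahead of the robot, y to its left, z up, the work surface at z = 0. Lengths are in m, angles in rad, forces in N, time in s.
With the tool pointing down it reaches from about 0.375 to 0.9 m from the base axis. Payload 3.1 kg.
Tool frame: the origin (TCP) lies midway between the tips of the shut fingers; the grasp point (between the pads) lies 19 mm behind it (manip.hold_point_z is the distance from the TCP to the grasp point, in m); z points along the fingers, y is the line along which they close (so a half turn about z gives the same grasp; the last joint's range is limited). The gripper opens to 85 mm and grips with 20 to 120 N. Pads are 22 mm wide; open, the fingers measure 114 mm over their backs; the gripper's body (76 mm by 85 mm) begins 54 mm behind the grasp point. The pads swing forward as they close: fully open they stand 13 mm farther back than shut.
Start: joints at [-1.339, 0.527, 1.433, -0, 1.181, -0.178], TCP at [0.249, -0.573, 0.231] pointing down, gripper open.
Joint ranges: [-3.08, 3.08], [-0.75, 2.2], [0.22, 2.44], [-1.43, 4.57], [0, 2.65], [-2.85, 2.85]. Speed limits (rad/s): [2.79, 2.79, 3.14, 3.14, 3.14, 3.14].

### API

Orientations are given as a rotation vector (axis times angle).
In Python, from rig import manip gives the robot as it stands.
- The arm moves only by the tool apply_moves, never from a script. Its argument "motion" is a list of rows, each an object of numbers: "jaw": the opening, from 0 (shut) to 1 (fully open); "x", "y", "z": the shift along the tool's x, y, z normalised to -1 to 1, where 1 is 0.12 m; "rx", "ry", "rz": the turn, a rotation vector about the tool's x, y, z normalised to -1 to 1, where 1 is 360 degrees. In form: [{"jaw": .., "x": .., "y": .., "z": .., "rx": .., "ry": .., "rz": ..}, ...]. A call has 1 to 20 rows; each row is the pose to reach, as a shift and turn from the pose commanded when the call began, along the tool's axes at that moment, turning the shorter way round; what a row does not reach only later rows make up. A row lasts 1/8 s, in which the tool goes at most 62.5 mm and 10.7 degrees, less where a joint would pass 70% of its speed; a pose out of reach is approached as far as the arm can. A call with a number of a shift or a turn outside -1 to 1 is refused whole. A call with a gripper value outside its range is refused whole. The fingers move at their own pace and stop on an object; "force" is the grip in N (left out, the last holds). Time passes only in rows, so rows that repeat a pose let the fingers close. It gives the time, the measured TCP pose, the force, the opening and the grip force at its end, in the units of the state.
- manip.read_state(): the state, without advancing time (a new reading comes with each control period).
- manip.grab_frame(name): name is "scene" or "top" or "wrist"; returns the picture (384x512x3 uint8, red, green, blue); there is no depth.
- manip.camera_info(name): a dict with "intrinsics" (3x3 intrinsics, pixels), "pose" (4x4, takes a point from camera to world coordinates); the wrist camera has in their place "tool_from_camera" (4x4, takes a point from camera to tool coordinates, whose origin is the TCP and whose axes are the flange's). Camera axes: x right, y down, z forward; pixel columns grow to the right and rows downward; lengths in m; the calibration is good to about 2 mm. The wrist camera is an equidistant fisheye: a pixel r from the principal point sees the ray r / f radians off the axis. A picture is of the moment at which its call begins: read the wrist's pose just before it. camera_info takes no time and is no camera call.
- manip.close_job(): hands the job in; it is judged then, once.
Trained networks look in the newest picture that a camera, given by its name, has taken for a name from the list of things; names that differ only in an ending like _2 or _b are one class to them, and where a whole thing is asked for, a point or a joint stands for the part that bears it (a point fixed in the world has none). Each returns a list of dicts, best first, with "confidence" (0 to 1); they miss things now and then, are a little off and sometimes report something else, mostly with a low value. They report only what shows in the picture. A call takes as long as a camera call. They do not tell look-alikes from the thing itself.
- manip.spot_in(label, camera): "position" ([row, column] in pixels, amid what is visible of it).
The state is a dict: "time_s": time; "qpos": joint angles; "dq": joint speeds; "tau": joint torques, N m; "position": TCP position; "orientation": TCP orientation; "ft_force": force on the tool from outside, world axes, zero at the start; "torque": the same for the moment, N m; "opening": opening from 0.0 (shut) to 1.0 (fully open); "gripper_force": force on a finger pad.
Only numpy, scipy, OpenCV 4.12 (cv2) and the standard library are available. Lean on these libraries where they do the work, as an engineer would, in place of code of your own. Each camera call takes 0.05 s, during which the arm holds its last target. There are 200 camera calls.

### The job

Swing the clamp's lever right back out of the way, then lay the one whole clay bar flat on the clamp's bed, crosswise between the two rails and centred under the lever, and let go of it with the lever still back. Then swing the lever shut until its sprung foot grips the bar hand-tight, with about 10 N on the bar (half that would let it slip, twice that would crack it), and leave it clamped. Leave the two broken bars, the bowl, the jar and the vase where they are.

Things in the scene. Friction and masses are not known exactly. Their poses are not given: they have to be found in the camera images.
- clamp_block: bench clamp, a grey steel block fixed to the table. Origin: on the table, under the clamp; x points from the bed towards the hinge, y along the hinge axis, z up. Base plate 170 x 110 x 15 mm, x from -75 to 95 mm. Two hinge cheeks 34 mm long in x stand at x = 65 mm, up to z = 120 mm, |y| below 20 mm.
- clamp_bed (a point): centre of the clamp's bed, a flat top 35 mm above the table and 110 mm long in y, at (-15, 0, 35) mm of the block; same axes as the block. Along each side of the bed, in y, runs a rail 6 mm high and 8 mm thick; the rails are 44 mm apart inside (38 mm bar, 3 mm play each side).
- clamp_hinge (a point): middle of the lever's hinge axis, at (65, 0, 108) mm of the block; the lever turns about the block's y.
- lever (a joint): angle of the lever, rad: 0 = level, reaching from the hinge over the bed (towards the block's -x); grows as it swings up; 1.57 = upright; 2.15 = fully back against its stop; can go down to -0.3. The hinge has a stiff dry friction of about 1.4 N m, so the lever stays where it is left (about 9 N at the handle to move it).
- lever_arm: the lever: steel bar 16 x 16 mm, 140 mm long, with a T-handle at its end and a threaded spindle square to it. Origin on the hinge axis; the lever runs along its -x, the spindle's foot points along its -z.
- lever_spindle (a point): where the spindle crosses the lever's centreline, 80 mm from the hinge. The spindle's rubber foot (28 mm, round) ends 37 to 53 mm from here: the last user left it screwed somewhere in between, so the angle at which it meets the bar is unknown and must be felt. The foot is sprung: 1.8 N per mm, 15 mm of travel. 1 N more at the handle is about 2 N more at the foot.
- lever_handle (a point): middle of the T-handle, a round black bar 18 mm thick and 120 mm long, along the hinge axis, 150 mm from the hinge; either half (from 8 to 60 mm off the middle) can be gripped from above at any lever angle.
- bar_whole: the whole fired-clay bar, a plain block 130 x 38 x 28 mm, 0.27 kg; origin at the centre of its underside, x along its length, z up.
- bar_short: broken clay bar of the same section, only 90 mm long, one end broken to a step; origin on its underside near the middle, x along its length.
- bar_chipped: broken clay bar 130 x 38 x 28 mm with a big corner, 38 x 21 mm, missing at its +x, +y end, right through its height; origin at the middle of the underside.
- glaze_bowl: white ceramic bowl, 110 mm across, 60 mm high; origin under its centre. A bystander.
- glaze_jar: white jar with a lid, 68 mm across, 90 mm high; origin under its centre. A bystander.
- cone_vase: clay vase, a cone 90 mm across its foot and 110 mm high; origin under its centre. A bystander.
Mind the look-alikes: they are no part of the job. What is shaped like the bar_whole but pink or purple is not meant.

How it is judged:
On the way, in this order (a step that is already met when the one before it is completed fails the run):
1. the lever is swung well back past upright (over 1.9 rad) (value of joint lever above 1.9 rad), for 0.2 s.
2. the whole bar lies on the bed between the rails, let go, with the lever still back (over 1.8 rad) (x of bar_whole in the frame of clamp_bed between -0.008 and 0.008 m and y of bar_whole in the frame of clamp_bed between -0.025 and 0.025 m and z of bar_whole in the frame of clamp_bed between -0.004 and 0.004 m and angle between the x axis of bar_whole and the y axis of clamp_block, either way round below 0.12 rad and value of joint lever above 1.8 rad and contact force between bar_whole and the fingers below 0.1 N and linear speed of bar_whole below 0.02 m/s), for 0.2 s.
At the end, for the whole second after the job is handed in: The whole bar lies flat on the bed between the rails (within 8 mm across, 25 mm lengthwise of the bed's centre, 0.12 rad, 4 mm in height), at rest, and the lever's foot bears on it with 5 to 17 N (x of bar_whole in the frame of clamp_bed between -0.008 and 0.008 m and y of bar_whole in the frame of clamp_bed between -0.025 and 0.025 m and z of bar_whole in the frame of clamp_bed between -0.004 and 0.004 m and angle between the x axis of bar_whole and the y axis of clamp_block, either way round below 0.12 rad and contact force between bar_whole and lever_arm between 5 and 17 N and linear speed of bar_whole below 0.02 m/s and velocity of joint lever between -0.05 and 0.05 rad/s); the robot touches nothing.
It fails at once if the bar is squeezed by the lever with over 22 N (cracks) (contact force between bar_whole and lever_arm above 22 N).
It fails at once if a broken bar was moved over 30 mm (distance of any of bar_short, bar_chipped from where it was at the start of the episode above 0.03 m).
It fails at once if the bowl, jar or vase was moved over 30 mm (distance of any of glaze_bowl, glaze_jar, cone_vase from where it was at the start of the episode above 0.03 m).
It also fails if it takes over 72 s, if anything falls off the work surface, if the arm or the gripper's body presses on something with over 40 N, if the wrist force passes 120 N, or if a joint passes its speed limit or range.

## Working session

There is one attempt and no reset: what is moved stays moved. The work goes in short steps, Python scripts to look and compute and a tool call to move; the robot and the scene stay as the last step left them, time stands still between calls to the robot, and variables do not carry over. Pictures are saved under pics/ and viewed, at most 10 in all, crops included, and the job is handed in when it is done.

Besides the shell and the picture viewer there is one more tool, called after "Call:" as a command line: name --argument value ..., lists and objects as JSON in quotes. apply_moves: Moves the arm, as the interface text tells. Its arguments: {"type":"object","properties":{"motion":{"type":"array"},"force":{"type":"number"}},"required":["motion"]}

```bash
ls; mkdir -p pics
python3 - <<'E'
from rig import manip
import cv2,numpy as np
np.set_printoptions(precision=4,suppress=True)
ims=[]
for c in("scene","top"):
    im=manip.grab_frame(c); cv2.imwrite(f"pics/{c}0.png",im[:,:,::-1])
    i=manip.camera_info(c); print(c,np.array(i["intrinsics"]),np.array(i["pose"]))
    for l in("bar_whole","clamp_block","lever_arm","lever_handle","clamp_bed","bar_short","bar_chipped"):
        try: print(l,[(np.round(d["position"]),round(d["confidence"],2)) for d in manip.spot_in(l,c)][:4])
        except Exception as e: print(l,e)
print(manip.camera_info("wrist")); print(manip.read_state(),manip.hold_point_z)
E
```

```text
pics
scene [[498.9145   0.     254.3609]
 [  0.     498.9145 192.6787]
 [  0.       0.       1.    ]] [[-0.8732  0.2669 -0.4077  1.1407]
 [ 0.4873  0.4736 -0.7336  1.2118]
 [-0.0026 -0.8393 -0.5436  0.9299]
 [ 0.      0.      0.      1.    ]]
bar_whole [(array([321., 339.]), 0.96), (array([291., 389.]), 0.79), (array([232., 336.]), 0.71), (array([259., 297.]), 0.66)]
clamp_block [(array([195., 225.]), 0.66)]
lever_arm [(array([161., 233.]), 0.83)]
lever_handle [(array([165., 232.]), 0.79)]
clamp_bed [(array([192., 225.]), 0.92)]
bar_short [(array([236., 284.]), 0.78), (array([251., 223.]), 0.37)]
bar_chipped [(array([277., 327.]), 0.77)]
top [[349.0852   0.     252.0164]
 [  0.     349.0852 190.0991]
 [  0.       0.       1.    ]] [[-0.0208 -0.9935  0.1118  0.3951]
 [-0.9996  0.0184 -0.0227  0.0863]
 [ 0.0205 -0.1122 -0.9935  1.3961]
 [ 0.      0.      0.      1.    ]]
bar_whole [(array([200., 185.]), 0.8), (array([243., 189.]), 0.76), (array([190., 122.]), 0.72), (array([238., 126.]), 0.69)]
clamp_block [(array([187., 272.]), 0.82), (array([222., 376.]), 0.64), (array([202., 278.]),
[... 362 characters left out ...]
   1.    ]]), 'tool_from_camera': array([[-0.0003, -0.9451, -0.3267,  0.0838],
       [ 1.    , -0.0002, -0.0001,  0.0003],
       [ 0.    , -0.3267,  0.9451, -0.1418],
       [ 0.    ,  0.    ,  0.    ,  1.    ]])}
{'time_s': 0.8, 'qpos': array([-1.3395,  0.5275,  1.4327, -0.    ,  1.1814, -0.1785]), 'dq': array([ 0.0013,  0.0002,  0.0013,  0.    ,  0.001 , -0.0001]), 'tau': array([ -0.0005, -44.2253, -17.8418,  -0.0003,   0.0008,  -0.    ]), 'position': array([ 0.249 , -0.5732,  0.2313]), 'orientation': array([ 3.0758,  0.6392, -0.    ]), 'ft_force': array([ 0.1257, -0.055 , -0.7237]), 'torque': array([-0.016 ,  0.0723,  0.0442]), 'gripper_force': 0.0, 'opening': 0.9985333799455175} 0.0187
```

Run:
```python
import cv2
a=cv2.imread("pics/scene0.png");b=cv2.imread("pics/top0.png")
cv2.imwrite("pics/s1.png",cv2.resize(a[120:360,170:450],(700,600),interpolation=cv2.INTER_CUBIC))
cv2.imwrite("pics/t1.png",cv2.resize(b[130:280,90:310],(800,545),interpolation=cv2.INTER_CUBIC))
```

```text
(no output)
```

View pics/s1.png

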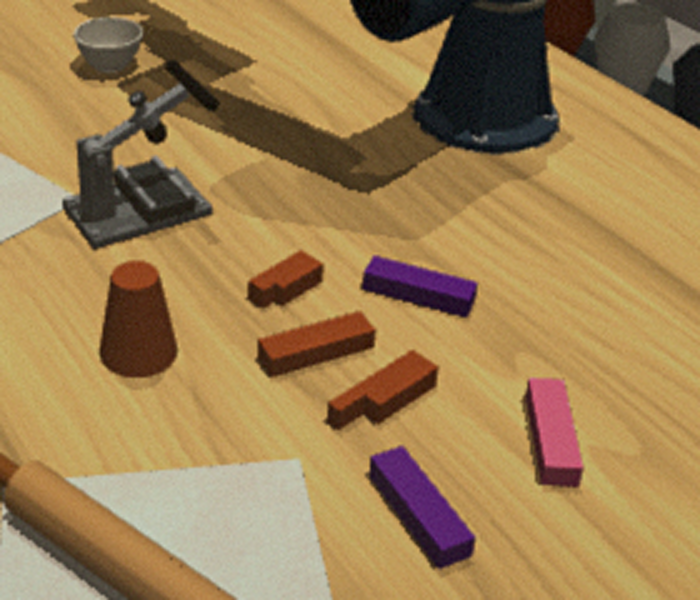

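View pics/t1.png

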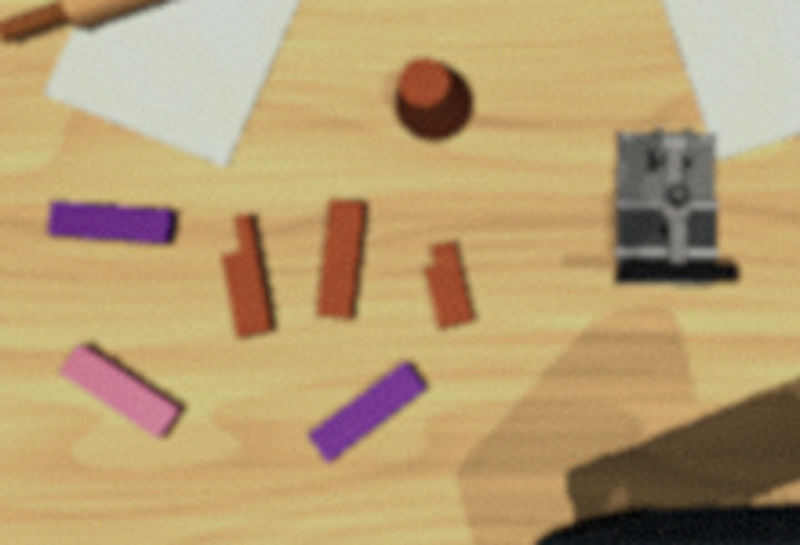

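Candidates (full-image top pixels, row, col): whole clay bar (201,184), chipped (206,158), short (208,215), purple (191,121) and (243,191), pink (237,124). I choose the plain orange-brown one at (201,184) in the top view, which is (258,297) in the scene view. The clamp is at about (193,273), with its hinge on the far side (+x) and its lever raised about 0.6 rad towards the robot.

```bash
cat > h.py <<'E'
from rig import manip
import cv2,numpy as np
from scipy.optimize import least_squares
from scipy.spatial.transform import Rotation as R
np.set_printoptions(precision=4,suppress=True)
def proj(c,P):
    i=manip.camera_info(c);T=np.linalg.inv(i["pose"]);p=np.atleast_2d(P)@T[:3,:3].T+T[:3,3]
    q=p@np.array(i["intrinsics"]).T; return q[:,:2]/q[:,2:]
def toplane(c,uv,z):
    i=manip.camera_info(c);T=np.array(i["pose"]);r=np.c_[np.atleast_2d(uv),np.ones(len(np.atleast_2d(uv)))]@np.linalg.inv(i["intrinsics"]).T@T[:3,:3].T
    return T[:3,3]+r*((z-T[2,3])/r[:,2])[:,None]
def rz(a): return np.array([[np.cos(a),-np.sin(a),0],[np.sin(a),np.cos(a),0],[0,0,1]])
def wpix(P,st): # world points -> wrist pixels
    i=manip.camera_info("wrist");K=np.array(i["intrinsics"]);t=R.from_rotvec(st["orientation"]).as_matrix()
    p=(np.atleast_2d(P)-st["position"])@t; T=np.linalg.inv(i["tool_from_camera"]);p=p@T[:3,:3].T+T[:3,3]
    rho=np.hypot(p[:,0],p[:,1]);th=np.arctan2(rho,p[:,2])
    return K[:2,2]+K[0,0]*(th/np.maximum(rho,1e-9))[:,None]*p[:,:2]
def wray(uv,st):
    i=manip.camera_info("wrist");K=np.array(i["intrinsics"]);T=np.array(i["tool_from_camera"]);t=R.from_rotvec(st["orientation"]).as_matrix()
    d=np.atleast_2d(uv)-K[:2,2];r=np.hypot(*d.T);th=r/K[0,0];s=np.sin(th)/np.maximum(r,1e-9)
    ray=np.c_[d*s[:,None],np.cos(th)]@T[:3,:3].T@t.T
    return t@T[:3,3]+st["position"],ray
E
python3 - <<'E'
from h import *
m=lambda x,y,z:np.array([x,y,z])/1e3
t=lambda u,v:(90+u*.275,130+v*150/545); s=lambda u,v:(170+u*.4,120+v*.4)
H=m(65,0,108)
# (cam, pixel, kind, point)
obs=[("top",t(617,133),0,m(95,55,15)),("top",t(717,133),0,m(95,-55,15)),
("scene",s(64,204),0,m(95,-55,15)),("scene",s(95,243),0,m(95,55,0)),("scene",s(212,210),0,m(-75,55,0)),
("top",t(677.5,272),1,m(-150,0,0)),("scene",s(190,85),1,m(-150,0,0)),
("scene",s(168,64),1,m(-150,-60,6)),("scene",s(212,106),1,m(-150,60,-3))]
def f(p):
    r=[]
    for c,uv,k,P in obs:
        if k: a=p[3]; P=H+np.array([[np.cos(a),0,np.sin(a)],[0,1,0],[-np.sin(a),0,np.cos(a)]])@P
        r+=list(proj(c,rz(p[2])@P+[p[0],p[1],0])[0]-uv)
    return r
o=least_squares(f,[.4,0,0,.5],loss="soft_l1"); print("clamp",o.x,np.round(o.fun.reshape(-1,2) if 0 else np.reshape(f(o.x),(-1,2)),1))
# bars
im=cv2.cvtColor(cv2.imread("pics/top0.png"),cv2.COLOR_BGR2HSV)
mk=cv2.inRange(im,(0,120,60),(14,255,255));mk[:,:90]=0;mk[:,300:]=0
for cn in cv2.findContours(mk,cv2.RETR_EXTERNAL,cv2.CHAIN_APPROX_NONE)[0]:
    if cv2.contourArea(cn)<100: continue
    w=toplane("top",cn[:,0].astype(float),.028)[:,:2]
    r=cv2.minAreaRect((w*1000).astype(np.float32)); print(np.mean(cn[:,0],0),r)
for cn in ("scene",):
    im=cv2.cvtColor(cv2.imread("pics/scene0.png"),cv2.COLOR_BGR2HSV)
    mk=cv2.inRange(im,(0,120,40),(14,255,255))
    for l in cv2.findContours(mk,cv2.RETR_EXTERNAL,cv2.CHAIN_APPROX_NONE)[0]:
        if cv2.contourArea(l)>100:
            M=cv2.moments(l); c=[M["m10"]/M["m00"],M["m01"]/M["m00"]]; print("scene",c,toplane("scene",c,.018))
E
```

```text
clamp [ 0.5517 -0.0317 -0.0158  0.4013] [[ 0.1 -0.7]
 [-0.1 -0.7]
 [-1.3 -2.9]
 [-0.   2.4]
 [ 0.5  1.1]
 [ 1.2  0.2]
 [ 0.5 -0.2]
 [ 0.2 -0.8]
 [ 0.9  0.2]]
[212.8305 208.1864] ((481.8177795410156, 211.75729370117188), (89.64617919921875, 40.68281173706055), 13.40916919708252)
[157.5641 206.1282] ((495.996826171875, 427.74627685546875), (129.5037841796875, 42.89070129394531), 10.200077056884766)
[183.481  200.7468] ((511.88970947265625, 323.86419677734375), (43.65919876098633, 127.122802734375), 84.75534057617188)
[207.8833 157.    ] ((686.82568359375, 225.36688232421875), (75.33071899414062, 85.39032745361328), 89.78184509277344)
scene [268.56111111111113, 377.2055555555556] [[0.7842 0.6304 0.018 ]]
scene [165.62809099901088, 303.8407517309594] [[0.8997 0.3191 0.018 ]]
scene [323.47934093789604, 275.92420785804813] [[0.4952 0.4291 0.018 ]]
scene [295.86417872556484, 256.88728103579587] [[0.5167 0.3275 0.018 ]]
scene [224.3851274557558, 248.7678194512096] [[0.6757 0.1972 0.018 ]]
scene [283.9626701800615, 231.5740008783487] [[0.484  0.2122 0.018 ]]
scene [397.10804597701144, 123.13169129720853] [[-0.3417 -0.1969  0.018 ]]
scene [506.74035608308606, 90.64737883283877] [[-1.0676 -0.2147  0.018 ]]
scene [142.75852244525183, 56.421913157424505] [[ 0.3117 -1.6126  0.018 ]]
```

Call:
apply_moves --motion '[{"jaw":0.6,"x":0.5,"y":-0.5,"z":-0.1},{"x":1,"y":-1,"z":-0.2},{"x":1,"y":-1,"z":-0.2},{"x":1,"y":-1,"z":-0.2}]' --force 40

```text
validation failed for argument at $.mo...
```

Call:
apply_moves --motion '[{"jaw":0.6,"x":0.5,"y":-0.5},{"jaw":0.6,"x":1,"y":-1},{"jaw":0.6,"x":1,"y":-1},{"jaw":0.6,"x":1,"y":-1}]'

```text
validation failed for argument at $.mo...
```

Call:
apply_moves --motion '[{"jaw":0.6,"x":0.5,"y":-0.5,"z":-0.1,"rx":0,"ry":0,"rz":0},{"jaw":0.6,"x":1,"y":-1,"z":-0.2,"rx":0,"ry":0,"rz":0},{"jaw":0.6,"x":1,"y":-1,"z":-0.2,"rx":0,"ry":0,"rz":0},{"jaw":0.6,"x":1,"y":-1,"z":-0.2,"rx":0,"ry":0,"rz":0}]' --force 40

```text
time_s: 1.3
position: [0.3122, -0.4121, 0.256]
orientation: [-3.074, -0.645, -0.0]
ft_force: [0.6, -0.5, 0.0]
opening: 0.603
gripper_force: 0.0
```

Call:
apply_moves --motion '[{"jaw":0.6,"x":0.5,"y":-0.5,"z":0,"rx":0,"ry":0,"rz":0},{"jaw":0.6,"x":1,"y":-1,"z":0,"rx":0,"ry":0,"rz":0},{"jaw":0.6,"x":1,"y":-1,"z":0,"rx":0,"ry":0,"rz":0}]'

```text
time_s: 1.68
position: [0.3741, -0.2566, 0.2554]
orientation: [3.076, 0.639, 0.0]
ft_force: [0.0, 0.4, -0.1]
opening: 0.595
gripper_force: 0.0
```

Call:
apply_moves --motion '[{"jaw":0.6,"x":0.5,"y":-0.5,"z":0,"rx":0,"ry":0,"rz":-0.025},{"jaw":0.6,"x":0.8,"y":-1,"z":0,"rx":0,"ry":0,"rz":-0.05},{"jaw":0.6,"x":0.8,"y":-1,"z":0,"rx":0,"ry":0,"rz":-0.08},{"jaw":0.6,"x":0.8,"y":-1,"z":0,"rx":0,"ry":0,"rz":-0.11},{"jaw":0.6,"x":0.8,"y":-1,"z":0,"rx":0,"ry":0,"rz":-0.14},{"jaw":0.6,"x":0.8,"y":-1,"z":0,"rx":0,"ry":0,"rz":-0.184},{"jaw":0.6,"x":0.8,"y":-1,"z":0,"rx":0,"ry":0,"rz":-0.184},{"jaw":0.6,"x":0.8,"y":-1,"z":0,"rx":0,"ry":0,"rz":-0.184},{"jaw":0.6,"x":0.8,"y":-1,"z":0,"rx":0,"ry":0,"rz":-0.184}]'

```text
time_s: 2.8
position: [0.4141, -0.1098, 0.2553]
orientation: [2.229, 2.214, -0.0]
ft_force: [0.2, -0.0, -0.7]
opening: 0.602
gripper_force: 0.0
```

Run:
```python
from h import *
s=manip.read_state(); im=manip.grab_frame("wrist"); cv2.imwrite("pics/w1.png",im[:,:,::-1]); np.save("w1.npy",np.r_[s["position"],s["orientation"]])
print(s["position"],s["orientation"],s["qpos"],s["time_s"])
print(manip.spot_in("lever_handle","wrist"))
b=np.array([.5517,-.0317,0]);H=b+[.065,0,.108]
print("pred handle",wpix([H+[-.138,0,.0586],H+[-.138,.06,.0586],H+[-.138,-.06,.0586]],s))
print("bed corners",wpix([b+[x,y,.015] for x in(-.075,.095) for y in(-.055,.055)],s))
for c in ([213,136],): print("bowl",toplane("scene",c,.03))
```

```text
[ 0.4141 -0.1098  0.2553] [ 2.2287  2.2136 -0.    ] [-0.5212  0.2265  1.8697 -0.0002  1.045  -0.5143] 2.8
[{'position': [101.5, 345.5], 'confidence': 0.63}]
pred handle [[334.6204 104.1713]
 [335.0302  29.8236]
 [330.969  177.5075]]
bed corners [[300.484  142.0472]
 [301.5537  57.7944]
 [414.3445 146.0307]
 [418.9599  69.8576]]
bowl [[ 0.4063 -0.4509  0.03  ]]
```

View pics/w1.png

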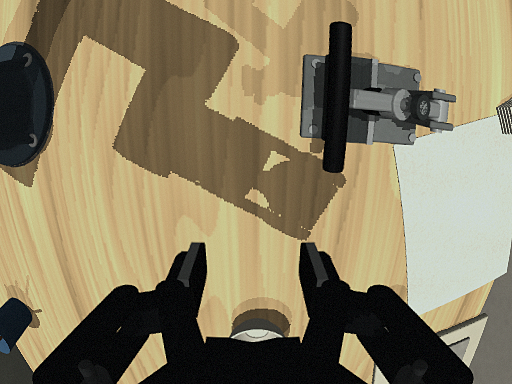

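Run:
```python
from h import *
w=np.load("w1.npy");s=dict(position=w[:3],orientation=w[3:])
m=lambda x,y,z:np.array([x,y,z])/1e3
H=m(65,0,108)
im=cv2.imread("pics/w1.png")
g=cv2.resize(im[0:200,270:470],(800,600)[:1]*1+(600,) if 0 else (700,700)) 
cv2.imwrite("pics/w1c.png",cv2.resize(im[10:190,280:470],(633,600),interpolation=cv2.INTER_CUBIC))
t=lambda u,v:(90+u*.275,130+v*150/545)
obs=[("w",(303,53),0,m(-75,55,15)),("w",(301,138),0,m(-75,-55,15)),("w",(420,68),0,m(95,55,15)),("w",(414,145),0,m(95,-55,15)),("w",(337,97.5),1,m(-150,0,0)),("w",(341,23),1,m(-150,60,0)),("w",(333,171),1,m(-150,-60,0)),
("top",t(617,133),0,m(95,55,15)),("top",t(717,133),0,m(95,-55,15)),("top",t(677.5,272),1,m(-150,0,0)),("scene",(246,154),1,m(-150,0,0))]
def f(p):
    r=[]
    for c,uv,k,P in obs:
        if k: a=p[3]; P=H+np.array([[np.cos(a),0,np.sin(a)],[0,1,0],[-np.sin(a),0,np.cos(a)]])@P
        P=rz(p[2])@P+[p[0],p[1],0]
        r+=list((wpix(P,s)[0] if c=="w" else proj(c,P)[0])-uv)
    return r
o=least_squares(f,[.55,-.03,0,.4],loss="soft_l1"); p=o.x;print(p);print(np.reshape(f(p),(-1,2)).round(1))
a=p[3]
for y in(0,.034,-.034): print(rz(p[2])@(H+[-.15*np.cos(a),y,.15*np.sin(a)])+[p[0],p[1],0])
```

```text
[ 0.5526 -0.0277 -0.0238  0.4197]
[[ 0.3  0.5]
 [-0.7 -0.3]
 [ 0.2  0.9]
 [ 0.2 -0.2]
 [ 1.  -0.3]
 [-1.1 -0.2]
 [-0.2  0.6]
 [-0.8 -1. ]
 [-0.9 -0.8]
 [-0.1 -0.4]
 [ 0.6 -0.2]]
[ 0.4806 -0.026   0.1691]
[0.4814 0.008  0.1691]
[ 0.4798 -0.06    0.1691]
```

View pics/w1c.png

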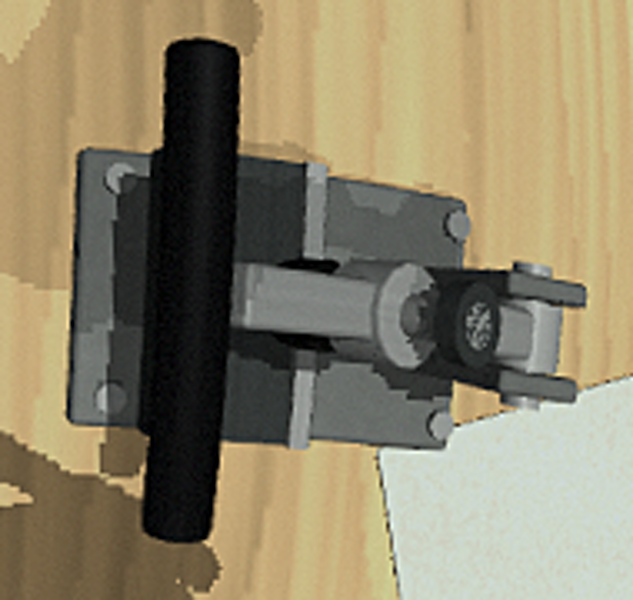

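Call:
apply_moves --motion '[{"jaw":0.6,"x":0.5,"y":0.28,"z":0,"rx":0,"ry":0,"rz":0},{"jaw":0.6,"x":0.98,"y":0.55,"z":0,"rx":0,"ry":0,"rz":0.003},{"jaw":0.6,"x":0.98,"y":0.55,"z":0.1,"rx":0,"ry":0,"rz":0.003},{"jaw":0.6,"x":0.98,"y":0.55,"z":0.5,"rx":0,"ry":0,"rz":0.003},{"jaw":0.6,"x":0.98,"y":0.55,"z":0.88,"rx":0,"ry":0,"rz":0.003},{"jaw":0.6,"x":0.98,"y":0.55,"z":0.88,"rx":0,"ry":0,"rz":0.003},{"jaw":0.0,"x":0.98,"y":0.55,"z":0.88,"rx":0,"ry":0,"rz":0.003},{"jaw":0.0,"x":0.98,"y":0.55,"z":0.88,"rx":0,"ry":0,"rz":0.003},{"jaw":0.0,"x":0.98,"y":0.55,"z":0.88,"rx":0,"ry":0,"rz":0.003},{"jaw":0.0,"x":0.98,"y":0.55,"z":0.88,"rx":0,"ry":0,"rz":0.003}]' --force 40

```text
time_s: 4.15
position: [0.4825, 0.0075, 0.1516]
orientation: [2.244, 2.191, 0.005]
ft_force: [1.4, -0.6, 6.0]
opening: 0.194
gripper_force: 39.9
```

Call:
apply_moves --motion '[{"jaw":0.0,"x":0,"y":0.063,"z":-0.122,"rx":0,"ry":0,"rz":0},{"jaw":0.0,"x":0,"y":0.147,"z":-0.247,"rx":0,"ry":0,"rz":0},{"jaw":0.0,"x":0,"y":0.244,"z":-0.36,"rx":0,"ry":0,"rz":0},{"jaw":0.0,"x":0,"y":0.365,"z":-0.469,"rx":0,"ry":0,"rz":0},{"jaw":0.0,"x":0,"y":0.498,"z":-0.562,"rx":0,"ry":0,"rz":0},{"jaw":0.0,"x":0,"y":0.631,"z":-0.631,"rx":0,"ry":0,"rz":0},{"jaw":0.0,"x":0,"y":0.783,"z":-0.688,"rx":0,"ry":0,"rz":0},{"jaw":0.0,"x":0,"y":0.929,"z":-0.722,"rx":0,"ry":0,"rz":0},{"jaw":0.0,"x":0,"y":0.929,"z":-0.722,"rx":0,"ry":0,"rz":0}]'

```text
time_s: 5.28
position: [0.5865, 0.0045, 0.2404]
orientation: [-2.243, -2.192, 0.016]
ft_force: [-14.4, -3.4, 24.4]
opening: 0.195
gripper_force: 43.1
```

Call:
apply_moves --motion '[{"jaw":0.0,"x":0,"y":0.155,"z":-0.042,"rx":0,"ry":0,"rz":0},{"jaw":0.0,"x":0,"y":0.312,"z":-0.039,"rx":0,"ry":0,"rz":0},{"jaw":0.0,"x":0,"y":0.466,"z":-0.018,"rx":0,"ry":0,"rz":0},{"jaw":0.0,"x":0,"y":0.617,"z":0.024,"rx":0,"ry":0,"rz":0},{"jaw":0.0,"x":0,"y":0.733,"z":0.07,"rx":0,"ry":0,"rz":0},{"jaw":0.0,"x":0,"y":0.843,"z":0.128,"rx":0,"ry":0,"rz":0},{"jaw":0.0,"x":0,"y":0.87,"z":0.14,"rx":0,"ry":0,"rz":0},{"jaw":0.0,"x":0,"y":0.87,"z":0.14,"rx":0,"ry":0,"rz":0}]'

```text
time_s: 6.28
position: [0.6931, 0.0013, 0.2204]
orientation: [-2.246, -2.193, 0.012]
ft_force: [-4.9, -3.2, 6.3]
opening: 0.192
gripper_force: 45.9
```

Call:
apply_moves --motion '[{"jaw":0.5,"x":0,"y":0.87,"z":0,"rx":0,"ry":0,"rz":0},{"jaw":0.5,"x":0,"y":0,"z":0,"rx":0,"ry":0,"rz":0},{"jaw":0.5,"x":0,"y":0,"z":0,"rx":0,"ry":0,"rz":0},{"jaw":0.5,"x":0,"y":0,"z":-0.3,"rx":0,"ry":0,"rz":0},{"jaw":0.5,"x":0,"y":0,"z":-0.7,"rx":0,"ry":0,"rz":0},{"jaw":0.5,"x":0,"y":0,"z":-0.7,"rx":0,"ry":0,"rz":0}]'

```text
time_s: 7.02
position: [0.702, 0.0026, 0.3142]
orientation: [2.235, 2.183, 0.021]
ft_force: [0.5, -0.4, 0.7]
opening: 0.498
gripper_force: 0.0
```

Run:
```python
from h import *
p=[.5526,-.0277,-.0238]
a=manip.grab_frame("scene")[:,:,::-1].copy(); 
for k,an in enumerate((1.9,2.0,2.1,2.15)):
    q=rz(p[2])@(np.array([.065,0,.108])+[-.15*np.cos(an),0,.15*np.sin(an)])+[p[0],p[1],0]
    u=proj("scene",q)[0]; print(an,u)
print(manip.spot_in("lever_handle","scene"),manip.read_state()["qpos"])
cv2.imwrite("pics/s2.png",cv2.resize(a[90:250,150:350],(750,600),interpolation=cv2.INTER_CUBIC))
```

```text
1.9 [190.3948 143.8534]
2.0 [186.119  146.5582]
2.1 [182.066 149.635]
2.15 [180.1387 151.3018]
[{'position': [161.1, 194.7], 'confidence': 0.8}] [-0.1553  0.5641  1.1433  0.0002  1.4248 -0.1321]
```

View pics/s2.png

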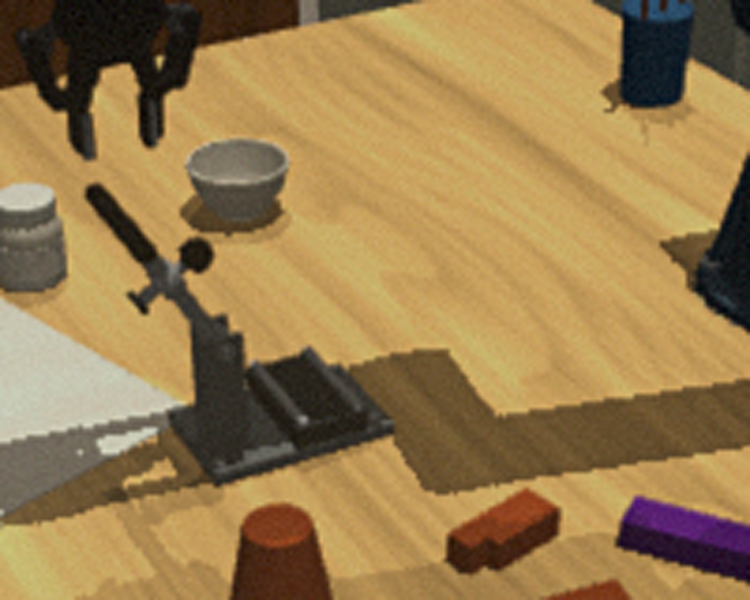

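Call:
apply_moves --motion '[{"jaw":0.7,"x":0.44,"y":-0.26,"z":0,"rx":0,"ry":0,"rz":0},{"jaw":0.7,"x":0.9,"y":-0.53,"z":0,"rx":0,"ry":0,"rz":0},{"jaw":0.7,"x":0.9,"y":-0.53,"z":0,"rx":0,"ry":0,"rz":0}]'

```text
time_s: 7.5
position: [0.6329, 0.1166, 0.3038]
orientation: [-2.24, -2.2, -0.0]
ft_force: [0.8, -1.2, 0.8]
opening: 0.703
gripper_force: 0.0
```

Call:
apply_moves --motion '[{"jaw":0.7,"x":0.44,"y":-0.26,"z":0.2,"rx":0,"ry":0,"rz":0},{"jaw":0.7,"x":0.9,"y":-0.53,"z":0.4,"rx":0,"ry":0,"rz":0},{"jaw":0.7,"x":0.9,"y":-0.53,"z":0.5,"rx":0,"ry":0,"rz":0}]'

```text
time_s: 7.88
position: [0.5724, 0.2244, 0.2425]
orientation: [-2.243, -2.198, 0.001]
ft_force: [0.7, 0.4, -1.0]
opening: 0.7
gripper_force: 0.0
```

Call:
apply_moves --motion '[{"jaw":0.7,"x":0.4,"y":-0.26,"z":0.2,"rx":0,"ry":0,"rz":-0.03},{"jaw":0.7,"x":0.88,"y":-0.53,"z":0.4,"rx":0,"ry":0,"rz":-0.06},{"jaw":0.7,"x":0.88,"y":-0.53,"z":0.5,"rx":0,"ry":0,"rz":-0.09},{"jaw":0.7,"x":0.88,"y":-0.53,"z":0.5,"rx":0,"ry":0,"rz":-0.12},{"jaw":0.7,"x":0.88,"y":-0.53,"z":0.5,"rx":0,"ry":0,"rz":-0.15},{"jaw":0.7,"x":0.88,"y":-0.53,"z":0.5,"rx":0,"ry":0,"rz":-0.18},{"jaw":0.7,"x":0.88,"y":-0.53,"z":0.5,"rx":0,"ry":0,"rz":-0.21},{"jaw":0.7,"x":0.88,"y":-0.53,"z":0.5,"rx":0,"ry":0,"rz":-0.239},{"jaw":0.7,"x":0.88,"y":-0.53,"z":0.5,"rx":0,"ry":0,"rz":-0.239},{"jaw":0.7,"x":0.88,"y":-0.53,"z":0.5,"rx":0,"ry":0,"rz":-0.239}]'

```text
time_s: 9.12
position: [0.514, 0.3285, 0.1834]
orientation: [0.151, 3.137, -0.0]
ft_force: [-1.5, 0.3, -0.8]
opening: 0.696
gripper_force: 0.0
```

Run:
```python
from h import *
s=manip.read_state(); im=manip.grab_frame("wrist"); cv2.imwrite("pics/w2.png",im[:,:,::-1])
print(s["position"],s["orientation"],s["qpos"],s["time_s"])
print([(np.round(d["position"]),d["confidence"]) for d in manip.spot_in("bar_whole","wrist")])
h=cv2.cvtColor(im,cv2.COLOR_RGB2HSV); mk=cv2.inRange(h,(0,120,60),(14,255,255))
for cn in cv2.findContours(mk,cv2.RETR_EXTERNAL,cv2.CHAIN_APPROX_NONE)[0]:
    if cv2.contourArea(cn)<300: continue
    o,r=wray(cn[:,0].astype(float),s); w=o+r*((.028-o[2])/r[:,2])[:,None]
    rc=cv2.minAreaRect((w[:,:2]*1000).astype(np.float32)); print(np.mean(cn[:,0],0),rc)
print(wpix([[.512,.324,.028]],s))
```

```text
[0.514  0.3285 0.1834] [ 0.1512  3.1374 -0.    ] [ 0.3859  0.5633  1.519  -0.0003  1.0588 -1.0885] 9.125
[(array([ 32., 198.]), 0.94), (array([171., 252.]), 0.84), (array([ 45., 436.]), 0.76), (array([192., 442.]), 0.71)]
[464.3647 314.6824] ((782.18212890625, 663.7880859375), (32.577003479003906, 83.29882049560547), 18.168519973754883)
[204.5864 308.1358] ((692.3986206054688, 245.24635314941406), (36.82807922363281, 121.99297332763672), 67.33619689941406)
[142.367  159.4128] ((482.4709167480469, 212.16590881347656), (90.06207275390625, 38.75069046020508), 13.328725814819336)
[250.2848 173.519 ] ((512.1799926757812, 326.3751525878906), (37.254920959472656, 129.59158325195312), 83.39482879638672)
[343.2162 147.4561] ((495.9784240722656, 429.8681640625), (131.33740234375, 38.57511901855469), 11.187337875366211)
[[248.3961 176.044 ]]
```

View pics/w2.png

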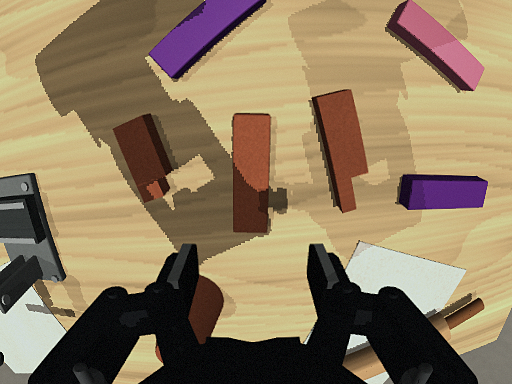

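The plain bar at (252,172) in the wrist view is the whole one; its neighbours have the missing step and corner. Descending to it.

Call:
apply_moves --motion '[{"jaw":0.8,"x":0.013,"y":-0.019,"z":0.4,"rx":0,"ry":0,"rz":0.003},{"jaw":0.8,"x":0.013,"y":-0.019,"z":0.8,"rx":0,"ry":0,"rz":0.003},{"jaw":0.8,"x":0.013,"y":-0.019,"z":1.0,"rx":0,"ry":0,"rz":0.003},{"jaw":0.8,"x":0.013,"y":-0.019,"z":1.0,"rx":0,"ry":0,"rz":0.003}]' --force 30

```text
time_s: 9.72
position: [0.5099, 0.3262, 0.0615]
orientation: [-0.177, -3.132, 0.003]
ft_force: [0.2, -0.3, 0.6]
opening: 0.802
gripper_force: 0.0
```

Call:
apply_moves --motion '[{"jaw":0.8,"x":0,"y":0,"z":0.25,"rx":0,"ry":0,"rz":0},{"jaw":0.8,"x":0,"y":0,"z":0.445,"rx":0,"ry":0,"rz":0},{"jaw":0.8,"x":0,"y":0,"z":0.445,"rx":0,"ry":0,"rz":0},{"jaw":0,"x":0,"y":0,"z":0.445,"rx":0,"ry":0,"rz":0},{"jaw":0,"x":0,"y":0,"z":0.445,"rx":0,"ry":0,"rz":0},{"jaw":0,"x":0,"y":0,"z":0.445,"rx":0,"ry":0,"rz":0},{"jaw":0,"x":0,"y":0,"z":0.445,"rx":0,"ry":0,"rz":0}]'

```text
time_s: 10.6
position: [0.5126, 0.3273, 0.0121]
orientation: [0.175, 3.134, 0.002]
ft_force: [0.3, -0.6, 6.5]
opening: 0.435
gripper_force: 33.0
```

Call:
apply_moves --motion '[{"jaw":0,"x":0,"y":0,"z":-0.15,"rx":0,"ry":0,"rz":0},{"jaw":0,"x":0,"y":0,"z":-0.5,"rx":0,"ry":0,"rz":0},{"jaw":0,"x":0,"y":-0.2,"z":-0.9,"rx":0,"ry":0,"rz":0},{"jaw":0,"x":0,"y":-0.6,"z":-1,"rx":0,"ry":0,"rz":0},{"jaw":0,"x":0,"y":-1,"z":-1,"rx":0,"ry":0,"rz":0},{"jaw":0,"x":0,"y":-1,"z":-1,"rx":0,"ry":0,"rz":0}]' --force 40

```text
time_s: 11.35
position: [0.4966, 0.2049, 0.131]
orientation: [-0.182, -3.135, 0.001]
ft_force: [-0.6, 0.8, -3.0]
opening: 0.434
gripper_force: 42.4
```

Call:
apply_moves --motion '[{"jaw":0,"x":-0.1,"y":-0.2,"z":0,"rx":0,"ry":0,"rz":0.025},{"jaw":0,"x":-0.2,"y":-0.4,"z":0,"rx":0,"ry":0,"rz":0.05},{"jaw":0,"x":-0.3,"y":-0.6,"z":0,"rx":0,"ry":0,"rz":0.075},{"jaw":0,"x":-0.4,"y":-0.8,"z":0,"rx":0,"ry":0,"rz":0.1},{"jaw":0,"x":-0.54,"y":-1,"z":0,"rx":0,"ry":0,"rz":0.125},{"jaw":0,"x":-0.54,"y":-1,"z":0,"rx":0,"ry":0,"rz":0.15},{"jaw":0,"x":-0.54,"y":-1,"z":0,"rx":0,"ry":0,"rz":0.175},{"jaw":0,"x":-0.54,"y":-1,"z":0,"rx":0,"ry":0,"rz":0.2},{"jaw":0,"x":-0.54,"y":-1,"z":0,"rx":0,"ry":0,"rz":0.225},{"jaw":0,"x":-0.54,"y":-1,"z":0,"rx":0,"ry":0,"rz":0.2358},{"jaw":0,"x":-0.54,"y":-1,"z":0,"rx":0,"ry":0,"rz":0.2358},{"jaw":0,"x":-0.54,"y":-1,"z":0,"rx":0,"ry":0,"rz":0.2358}]'

```text
time_s: 12.85
position: [0.549, 0.0817, 0.1303]
orientation: [-2.245, -2.198, -0.0]
ft_force: [-0.0, 0.2, -2.3]
opening: 0.436
gripper_force: 42.4
```

Run:
```python
from h import *
s=manip.read_state(); im=manip.grab_frame("wrist"); cv2.imwrite("pics/w3.png",im[:,:,::-1]); np.save("w3.npy",np.r_[s["position"],s["orientation"]])
print(s["position"],s["orientation"],s["time_s"])
h=cv2.cvtColor(im,cv2.COLOR_RGB2HSV); mk=cv2.inRange(h,(0,120,60),(14,255,255))
for cn in cv2.findContours(mk,cv2.RETR_EXTERNAL,cv2.CHAIN_APPROX_NONE)[0]:
    if cv2.contourArea(cn)>1000: print(np.mean(cn[:,0],0),cv2.minAreaRect(cn))
b=np.array([.5526,-.0277,0]);M=rz(-.0238)
P=lambda x,y,z:M@[x/1e3,y/1e3,z/1e3]+b
print("plate",wpix([P(x,y,15) for x in(-75,95) for y in(55,-55)],s)); print("rail tops inner ends",wpix([P(x,y,41) for x in(-37,7) for y in(55,-55)],s))
```

```text
[0.549  0.0817 0.1303] [-2.2447 -2.1979 -0.0003] 12.85
[252.0984 226.0387] ((252.5, 238.0), (206.0, 85.0), 90.0)
[171.2698  47.1223] ((170.95001220703125, 45.34999084472656), (44.27188491821289, 107.20121002197266), 71.56504821777344)
[417.7364  35.8269] ((420.5, 40.5), (81.0, 137.0), 90.0)
plate [[183.4577 240.6603]
 [193.9612 321.6483]
 [352.2429 240.1134]
 [337.0006 320.1581]]
rail tops inner ends [[218.5055 254.9199]
 [224.2961 338.7459]
 [267.2974 255.2444]
 [264.3824 339.1588]]
```

View pics/w3.png

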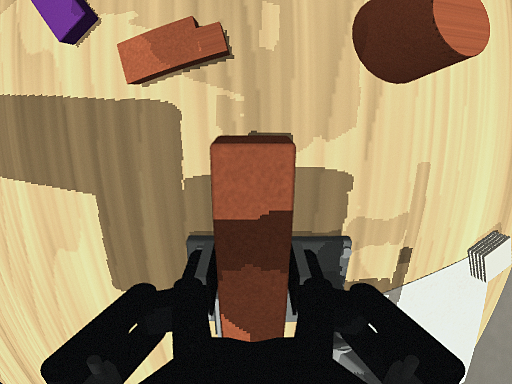

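Run:
```python
import cv2
im=cv2.imread("pics/w3.png")[225:345,175:365]
im=cv2.convertScaleAbs(im,alpha=1.8,beta=10)
cv2.imwrite("pics/w3c.png",cv2.resize(im,(760,480),interpolation=cv2.INTER_CUBIC))
```

View pics/w3c.png

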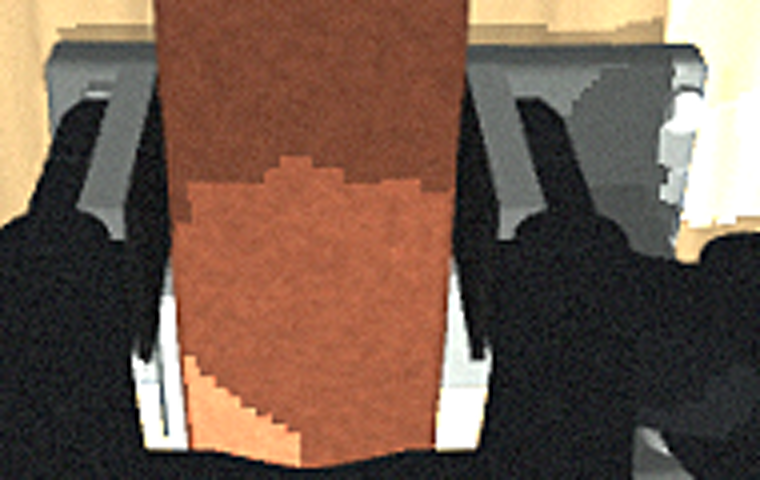

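Call:
apply_moves --motion '[{"jaw":0,"x":-0.3,"y":-0.069,"z":0,"rx":0,"ry":0,"rz":0},{"jaw":0,"x":-0.6,"y":-0.069,"z":0,"rx":0,"ry":0,"rz":0},{"jaw":0,"x":-0.89,"y":-0.069,"z":0,"rx":0,"ry":0,"rz":0},{"jaw":0,"x":-0.89,"y":-0.069,"z":0.2,"rx":0,"ry":0,"rz":0},{"jaw":0,"x":-0.89,"y":-0.069,"z":0.35,"rx":0,"ry":0,"rz":0},{"jaw":0,"x":-0.89,"y":-0.069,"z":0.35,"rx":0,"ry":0,"rz":0},{"jaw":0,"x":-0.89,"y":-0.069,"z":0.35,"rx":0,"ry":0,"rz":0}]'

```text
time_s: 13.78
position: [0.5388, -0.0254, 0.0887]
orientation: [2.245, 2.196, 0.001]
ft_force: [0.1, 0.3, -2.1]
opening: 0.435
gripper_force: 42.3
```

Run:
```python
from h import *
s=manip.read_state(); im=manip.grab_frame("wrist"); np.save("w4.npy",np.r_[s["position"],s["orientation"]])
t=manip.grab_frame("top");cv2.imwrite("pics/t4.png",t[:,:,::-1])
print(s["position"],s["orientation"],s["ft_force"],s["time_s"])
a=cv2.convertScaleAbs(im[:,:,::-1][190:345,160:345],alpha=1.6,beta=10)
c=manip.grab_frame("scene")[:,:,::-1][130:230,180:300]
o=np.vstack([cv2.resize(a,(560,469)[:1]+(330,) if 0 else (394,330),interpolation=cv2.INTER_CUBIC)]); c2=cv2.resize(c,(396,330),interpolation=cv2.INTER_CUBIC)
cv2.imwrite("pics/c4.png",np.hstack([o,c2]))
b=np.array([.5526,-.0277,0]);M=rz(-.0238)
P=lambda x,y,z:M@[x/1e3,y/1e3,z/1e3]+b
print(wpix([P(x,y,15) for x in(-75,95) for y in(55,-55)],s)); print(wpix([P(x,55,41) for x in(-45,-37,7,15)],s))
```

```text
[ 0.5388 -0.0254  0.0887] [2.2452 2.1962 0.0009] [ 0.0891  0.293  -2.0691] 13.775
[[170.8755 138.6183]
 [182.5132 265.804 ]
 [391.3978 141.6738]
 [372.6355 263.3381]]
[[204.8423 143.3807]
 [217.0586 143.2034]
 [285.2582 143.2658]
 [297.4967 143.4657]]
```

View pics/c4.png

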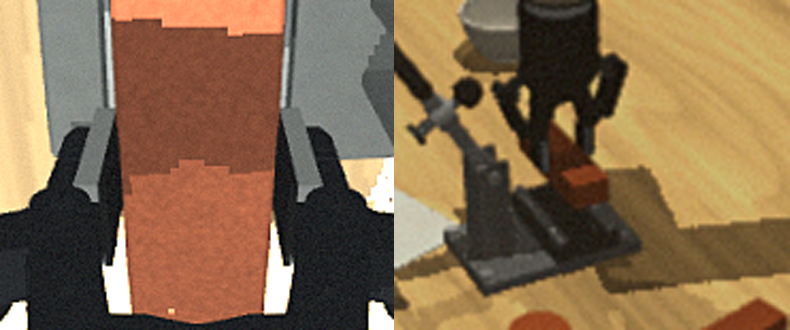

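Run:
```python
from h import *
w=np.load("w4.npy");s=dict(position=w[:3],orientation=w[3:])
im=manip.grab_frame("wrist")
for r in(170,185,200,215,228):
    g=np.median(im[r-3:r+4],0).astype(int)
    print(r,"L",[tuple(g[c]) [0] for c in range(176,222)]); print("   R",[g[c][0] for c in range(284,312)])
b=np.array([.5526,-.0277,0]);M=rz(-.0238)
P=lambda x,y,z:M@[x/1e3,y/1e3,z/1e3]+b
for y in(35,20,5,-10,-25): print(y,wpix([P(-75,y,15),P(-45,y,35),P(-45,y,41),P(-37,y,41),P(7,y,41),P(15,y,41),P(15,y,35)],s).round(1).tolist())
```

```text
170 L [np.int64(58), np.int64(72), np.int64(80), np.int64(80), np.int64(76), np.int64(78), np.int64(77), np.int64(77), np.int64(79), np.int64(78), np.int64(79), np.int64(77), np.int64(77), np.int64(79), np.int64(78), np.int64(79), np.int64(78), np.int64(78), np.int64(78), np.int64(78), np.int64(79), np.int64(80), np.int64(79), np.int64(77), np.int64(80), np.int64(79), np.int64(80), np.int64(82), np.int64(67), np.int64(34), np.int64(20), np.int64(40), np.int64(73), np.int64(77), np.int64(67), np.int64(136), np.int64(154), np.int64(161), np.int64(171), np.int64(167), np.int64(164), np.int64(165), np.int64(165), np.int64(169), np.int64(171), np.int64(174)]
   R [np.int64(170), np.int64(171), np.int64(171), np.int64(172), np.int64(170), np.int64(172), np.int64(175), np.int64(171), np.int64(160), np.int64(144), np.int64(112), np.int64(136), np.int64(186), np.int64(155), np.int64(87), np.int64(53), np.int64(80), np.int64(118), np.int64(127), np.int64(127), np.int64(121), np.int64(123), np.int64(123), np.int64(123), np.int64(124), np.int64(122), np.int64(124), np.int64(124)]
185 L [np.int64
[... 4111 characters left out ...]
64(73), np.int64(76), np.int64(73), np.int64(75), np.int64(74), np.int64(75), np.int64(75), np.int64(75), np.int64(74)]
35 [[172.5, 164.6], [207.3, 170.8], [206.0, 173.1], [217.9, 173.0], [284.4, 173.1], [296.3, 173.2], [295.1, 170.9]]
20 [[173.9, 183.4], [208.2, 191.6], [207.0, 194.4], [218.7, 194.4], [283.6, 194.5], [295.3, 194.5], [294.1, 191.7]]
5 [[175.4, 201.5], [209.3, 211.5], [208.1, 214.8], [219.5, 214.8], [282.8, 214.9], [294.2, 214.9], [293.1, 211.6]]
-10 [[177.1, 218.9], [210.3, 230.3], [209.3, 234.0], [220.3, 234.1], [281.9, 234.2], [293.0, 234.1], [292.0, 230.4]]
-25 [[178.9, 235.4], [211.5, 248.1], [210.5, 252.0], [221.2, 252.2], [281.0, 252.3], [291.8, 252.1], [290.9, 248.2]]
```

The rail edges and the bar edges share a centre (column about 252), so the bar is aligned. Lowering.

Call:
apply_moves --motion '[{"jaw":0,"x":0,"y":0,"z":0.12,"rx":0,"ry":0,"rz":0},{"jaw":0,"x":0,"y":0,"z":0.22,"rx":0,"ry":0,"rz":0},{"jaw":0,"x":0,"y":0,"z":0.28,"rx":0,"ry":0,"rz":0},{"jaw":0,"x":0,"y":0,"z":0.32,"rx":0,"ry":0,"rz":0},{"jaw":0,"x":0,"y":0,"z":0.34,"rx":0,"ry":0,"rz":0},{"jaw":0,"x":0,"y":0,"z":0.34,"rx":0,"ry":0,"rz":0},{"jaw":0,"x":0,"y":0,"z":0.34,"rx":0,"ry":0,"rz":0}]'

```text
time_s: 14.85
position: [0.5385, -0.0255, 0.0475]
orientation: [2.246, 2.196, 0.001]
ft_force: [0.5, 0.7, -2.2]
opening: 0.43
gripper_force: 42.4
```

Call:
apply_moves --motion '[{"jaw":0,"x":0,"y":0,"z":0.01,"rx":0,"ry":0,"rz":0},{"jaw":0,"x":0,"y":0,"z":0.015,"rx":0,"ry":0,"rz":0},{"jaw":0,"x":0,"y":0,"z":0.015,"rx":0,"ry":0,"rz":0}]'

```text
time_s: 15.22
position: [0.5386, -0.0254, 0.0471]
orientation: [2.245, 2.196, 0.001]
ft_force: [-2.2, -0.0, 8.2]
opening: 0.433
gripper_force: 43.7
```

Call:
apply_moves --motion '[{"jaw":0.65,"x":0,"y":0,"z":0,"rx":0,"ry":0,"rz":0},{"jaw":0.65,"x":0,"y":0,"z":0,"rx":0,"ry":0,"rz":0},{"jaw":0.65,"x":0,"y":0,"z":0,"rx":0,"ry":0,"rz":0},{"jaw":0.65,"x":0,"y":0,"z":-0.2,"rx":0,"ry":0,"rz":0},{"jaw":0.65,"x":0,"y":0,"z":-0.6,"rx":0,"ry":0,"rz":0},{"jaw":0.65,"x":0,"y":0,"z":-1,"rx":0,"ry":0,"rz":0},{"jaw":0.65,"x":0,"y":0,"z":-1,"rx":0,"ry":0,"rz":0}]'

```text
time_s: 16.1
position: [0.541, -0.026, 0.1692]
orientation: [2.241, 2.191, 0.007]
ft_force: [-0.6, -0.2, -0.6]
opening: 0.647
gripper_force: 0.0
```

Run:
```python
from h import *
s=manip.read_state(); im=manip.grab_frame("wrist")
print(s["position"],s["ft_force"],s["time_s"])
h=cv2.cvtColor(im,cv2.COLOR_RGB2HSV); mk=cv2.inRange(h,(0,120,50),(14,255,255))
for cn in cv2.findContours(mk,cv2.RETR_EXTERNAL,cv2.CHAIN_APPROX_NONE)[0]:
    if cv2.contourArea(cn)<800: continue
    o,r=wray(cn[:,0].astype(float),s); w=o+r*((.063-o[2])/r[:,2])[:,None]
    print(np.mean(cn[:,0],0),cv2.minAreaRect((w[:,:2]*1000).astype(np.float32)))
c=manip.grab_frame("scene")[:,:,::-1][100:230,160:310]
cv2.imwrite("pics/c5.png",np.hstack([cv2.resize(c,(450,390),interpolation=cv2.INTER_CUBIC),cv2.resize(im[:,:,::-1][80:340,140:370],(345,390))]))
```

```text
[ 0.541  -0.026   0.1692] [-0.5508 -0.1949 -0.6127] 16.1
[248.439  173.1761] ((537.9722290039062, -25.39813232421875), (129.8690643310547, 37.510292053222656), 88.77676391601562)
```

View pics/c5.png

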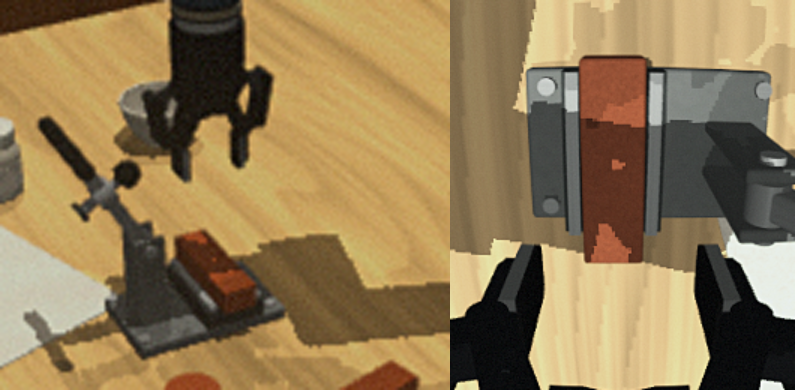

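Call:
apply_moves --motion '[{"jaw":0.65,"x":0,"y":0,"z":-0.5,"rx":0,"ry":0,"rz":0},{"jaw":0.65,"x":0.1,"y":0,"z":-1,"rx":0,"ry":0,"rz":0},{"jaw":0.65,"x":0.24,"y":0.3,"z":-1,"rx":0,"ry":0,"rz":0},{"jaw":0.65,"x":0.24,"y":0.8,"z":-1,"rx":0,"ry":0,"rz":0},{"jaw":0.65,"x":0.24,"y":0.8,"z":-1,"rx":0,"ry":0,"rz":0},{"jaw":0.65,"x":0.24,"y":0.8,"z":-1,"rx":0,"ry":0,"rz":0}]'

```text
time_s: 16.95
position: [0.6335, 0.0014, 0.2828]
orientation: [-2.243, -2.193, 0.005]
ft_force: [-0.3, -0.7, -0.8]
opening: 0.653
gripper_force: 0.0
```

Run:
```python
from h import *
s=manip.read_state(); im=manip.grab_frame("wrist"); print(s["position"],s["orientation"],s["time_s"])
print(manip.spot_in("lever_handle","wrist"))
b=np.array([.5533,-.0265,0]);M=rz(-.0238)
for a in(1.95,2.05,2.1,2.15):
    q=np.array([M@(np.array([.065,y,.108])+[-.15*np.cos(a),0,.15*np.sin(a)])+b for y in(.06,0,.034,-.06)]); print(a,q[2],wpix(q,s).round().tolist())
g=im.max(2); mk=((g<45)*255).astype(np.uint8)
for cn in cv2.findContours(mk[:330],cv2.RETR_EXTERNAL,cv2.CHAIN_APPROX_NONE)[0]:
    if cv2.contourArea(cn)>300: print(cv2.minAreaRect(cn))
```

```text
[0.6335 0.0014 0.2828] [-2.243  -2.1931  0.0053] 16.95
[{'position': [221.7, 298.5], 'confidence': 0.81}]
1.95 [0.6746 0.0046 0.2473] [[318.0, 183.0], [311.0, 264.0], [315.0, 220.0], [303.0, 325.0]]
2.05 [0.6882 0.0043 0.2411] [[336.0, 180.0], [328.0, 259.0], [333.0, 217.0], [318.0, 319.0]]
2.1 [0.6948 0.0041 0.2375] [[344.0, 179.0], [335.0, 256.0], [340.0, 214.0], [325.0, 316.0]]
2.15 [0.7012 0.004  0.2335] [[351.0, 177.0], [342.0, 253.0], [347.0, 212.0], [331.0, 312.0]]
((136.99996948242188, 286.5), (129.99996948242188, 84.99998474121094), -0.0)
((252.80001831054688, 232.40000915527344), (31.622774124145508, 33.5201416015625), 71.56504821777344)
((343.13897705078125, 276.9449462890625), (177.40585327148438, 108.00960540771484), 61.417232513427734)
((248.5791015625, 181.68502807617188), (69.45732879638672, 45.557701110839844), 78.15792083740234)
((201.84144592285156, 174.94996643066406), (95.19156646728516, 38.00107955932617), 71.7605972290039)
((303.0, 14.0), (28.0, 32.0), 90.0)
```

Call:
apply_moves --motion '[{"jaw":0.65,"x":0.02,"y":0.3,"z":0,"rx":0,"ry":0,"rz":0},{"jaw":0.65,"x":0.02,"y":0.51,"z":0,"rx":0,"ry":0,"rz":0},{"jaw":0.65,"x":0.02,"y":0.51,"z":0,"rx":0,"ry":0,"rz":0},{"jaw":0.65,"x":0.02,"y":0.51,"z":0.25,"rx":0,"ry":0,"rz":0},{"jaw":0.65,"x":0.02,"y":0.51,"z":0.52,"rx":0,"ry":0,"rz":0},{"jaw":0.65,"x":0.02,"y":0.51,"z":0.52,"rx":0,"ry":0,"rz":0},{"jaw":0,"x":0.02,"y":0.51,"z":0.52,"rx":0,"ry":0,"rz":0},{"jaw":0,"x":0.02,"y":0.51,"z":0.52,"rx":0,"ry":0,"rz":0},{"jaw":0,"x":0.02,"y":0.51,"z":0.52,"rx":0,"ry":0,"rz":0},{"jaw":0,"x":0.02,"y":0.51,"z":0.52,"rx":0,"ry":0,"rz":0},{"jaw":0,"x":0.02,"y":0.51,"z":0.52,"rx":0,"ry":0,"rz":0}]' --force 40

```text
time_s: 18.42
position: [0.6957, 0.0021, 0.2252]
orientation: [2.246, 2.196, -0.0]
ft_force: [-4.4, -0.4, 5.8]
opening: 0.193
gripper_force: 39.1
```

Call:
apply_moves --motion '[{"jaw":0,"x":0,"y":-0.085,"z":-0.045,"rx":0,"ry":0,"rz":0},{"jaw":0,"x":0,"y":-0.177,"z":-0.087,"rx":0,"ry":0,"rz":0},{"jaw":0,"x":0,"y":-0.355,"z":-0.143,"rx":0,"ry":0,"rz":0},{"jaw":0,"x":0,"y":-0.54,"z":-0.172,"rx":0,"ry":0,"rz":0},{"jaw":0,"x":0,"y":-0.728,"z":-0.173,"rx":0,"ry":0,"rz":0},{"jaw":0,"x":0,"y":-0.913,"z":-0.146,"rx":0,"ry":0,"rz":0},{"jaw":0,"x":0,"y":-0.913,"z":-0.146,"rx":0,"ry":0,"rz":0}]'

```text
time_s: 19.3
position: [0.5927, 0.0051, 0.2466]
orientation: [2.237, 2.185, 0.022]
ft_force: [3.5, 2.9, 13.4]
opening: 0.19
gripper_force: 42.3
```

Call:
apply_moves --motion '[{"jaw":0,"x":0,"y":-0.179,"z":0.038,"rx":0,"ry":0,"rz":0},{"jaw":0,"x":0,"y":-0.348,"z":0.119,"rx":0,"ry":0,"rz":0},{"jaw":0,"x":0,"y":-0.503,"z":0.224,"rx":0,"ry":0,"rz":0},{"jaw":0,"x":0,"y":-0.641,"z":0.351,"rx":0,"ry":0,"rz":0},{"jaw":0,"x":0,"y":-0.758,"z":0.497,"rx":0,"ry":0,"rz":0},{"jaw":0,"x":0,"y":-0.823,"z":0.604,"rx":0,"ry":0,"rz":0},{"jaw":0,"x":0,"y":-0.878,"z":0.716,"rx":0,"ry":0,"rz":0},{"jaw":0,"x":0,"y":-0.878,"z":0.716,"rx":0,"ry":0,"rz":0}]'

```text
time_s: 20.3
position: [0.4839, 0.0083, 0.1557]
orientation: [2.246, 2.191, 0.011]
ft_force: [3.2, 6.8, -0.7]
opening: 0.191
gripper_force: 47.9
```

Call:
apply_moves --motion '[{"jaw":0,"x":0.015,"y":-0.022,"z":0.06,"rx":0,"ry":0,"rz":0},{"jaw":0,"x":0.015,"y":-0.043,"z":0.118,"rx":0,"ry":0,"rz":0},{"jaw":0,"x":0.015,"y":-0.058,"z":0.178,"rx":0,"ry":0,"rz":0},{"jaw":0,"x":0.015,"y":-0.073,"z":0.238,"rx":0,"ry":0,"rz":0},{"jaw":0,"x":0.015,"y":-0.073,"z":0.238,"rx":0,"ry":0,"rz":0}]'

```text
time_s: 20.92
position: [0.4745, 0.0087, 0.1275]
orientation: [2.243, 2.192, 0.005]
ft_force: [-1.0, -0.9, 4.0]
opening: 0.193
gripper_force: 50.3
```

Call:
apply_moves --motion '[{"jaw":0,"x":0,"y":-0.006,"z":0.025,"rx":0,"ry":0,"rz":0},{"jaw":0,"x":0,"y":-0.011,"z":0.05,"rx":0,"ry":0,"rz":0},{"jaw":0,"x":0,"y":-0.015,"z":0.075,"rx":0,"ry":0,"rz":0},{"jaw":0,"x":0,"y":-0.018,"z":0.1,"rx":0,"ry":0,"rz":0}]'

```text
time_s: 21.42
position: [0.4722, 0.0088, 0.1159]
orientation: [2.243, 2.193, 0.005]
ft_force: [-2.2, -0.4, 10.0]
opening: 0.192
gripper_force: 52.0
```

Call:
apply_moves --motion '[{"jaw":0,"x":0,"y":-0.002,"z":0.012,"rx":0,"ry":0,"rz":0},{"jaw":0,"x":0,"y":-0.004,"z":0.025,"rx":0,"ry":0,"rz":0},{"jaw":0,"x":0,"y":-0.004,"z":0.025,"rx":0,"ry":0,"rz":0}]'

```text
time_s: 21.8
position: [0.4717, 0.0088, 0.1129]
orientation: [2.243, 2.193, 0.005]
ft_force: [-2.1, -1.3, 10.1]
opening: 0.189
gripper_force: 52.0
```

Call:
apply_moves --motion '[{"jaw":0,"x":0,"y":-0.002,"z":0.012,"rx":0,"ry":0,"rz":0},{"jaw":0,"x":0,"y":-0.003,"z":0.025,"rx":0,"ry":0,"rz":0},{"jaw":0,"x":0,"y":-0.003,"z":0.025,"rx":0,"ry":0,"rz":0}]'

```text
time_s: 22.18
position: [0.4713, 0.0088, 0.1097]
orientation: [2.244, 2.193, 0.004]
ft_force: [-2.0, -1.2, 8.7]
opening: 0.187
gripper_force: 52.2
```

Call:
apply_moves --motion '[{"jaw":0,"x":0,"y":-0.001,"z":0.012,"rx":0,"ry":0,"rz":0},{"jaw":0,"x":0,"y":-0.002,"z":0.025,"rx":0,"ry":0,"rz":0},{"jaw":0,"x":0,"y":-0.002,"z":0.025,"rx":0,"ry":0,"rz":0}]'

```text
time_s: 22.55
position: [0.4709, 0.0088, 0.1068]
orientation: [2.244, 2.193, 0.005]
ft_force: [-2.0, -0.7, 8.5]
opening: 0.192
gripper_force: 52.4
```

Call:
apply_moves --motion '[{"jaw":0,"x":0,"y":-0.001,"z":0.012,"rx":0,"ry":0,"rz":0},{"jaw":0,"x":0,"y":-0.002,"z":0.025,"rx":0,"ry":0,"rz":0},{"jaw":0,"x":0,"y":-0.002,"z":0.025,"rx":0,"ry":0,"rz":0}]'

```text
time_s: 22.92
position: [0.4706, 0.0088, 0.1036]
orientation: [2.244, 2.193, 0.004]
ft_force: [-0.6, -0.1, 8.6]
opening: 0.193
gripper_force: 52.8
```

Call:
apply_moves --motion '[{"jaw":0,"x":0,"y":-0.001,"z":0.012,"rx":0,"ry":0,"rz":0},{"jaw":0,"x":0,"y":-0.001,"z":0.025,"rx":0,"ry":0,"rz":0},{"jaw":0,"x":0,"y":-0.001,"z":0.025,"rx":0,"ry":0,"rz":0}]'

```text
time_s: 23.3
position: [0.4704, 0.0089, 0.1006]
orientation: [2.244, 2.193, 0.004]
ft_force: [-1.9, -1.0, 8.3]
opening: 0.196
gripper_force: 52.9
```

Call:
apply_moves --motion '[{"jaw":0,"x":0,"y":0,"z":0.012,"rx":0,"ry":0,"rz":0},{"jaw":0,"x":0,"y":-0.001,"z":0.025,"rx":0,"ry":0,"rz":0},{"jaw":0,"x":0,"y":-0.001,"z":0.025,"rx":0,"ry":0,"rz":0}]'

```text
time_s: 23.68
position: [0.4702, 0.0088, 0.0978]
orientation: [2.244, 2.193, 0.004]
ft_force: [-3.2, -0.4, 10.0]
opening: 0.191
gripper_force: 53.0
```

Call:
apply_moves --motion '[{"jaw":0,"x":0,"y":0,"z":0.012,"rx":0,"ry":0,"rz":0},{"jaw":0,"x":0,"y":0,"z":0.025,"rx":0,"ry":0,"rz":0},{"jaw":0,"x":0,"y":0,"z":0.025,"rx":0,"ry":0,"rz":0}]'

```text
time_s: 24.05
position: [0.47, 0.0088, 0.0945]
orientation: [2.244, 2.194, 0.003]
ft_force: [-2.1, 0.2, 7.9]
opening: 0.197
gripper_force: 53.3
```

```bash
cat > f.py <<'E'
from h import *
L=[]
for _ in range(6):
    manip.grab_frame("wrist"); s=manip.read_state(); L.append(np.r_[s["ft_force"],s["position"]])
print(np.mean(L,0),np.std(L,0)[:3],s["time_s"])
E
python3 f.py
```

```text
[-2.2003 -0.6568  8.0805  0.47    0.0089  0.0945] [0.46  0.159 0.633] 24.35
```

Call:
apply_moves --motion '[{"jaw":0,"x":0,"y":0,"z":0.012,"rx":0,"ry":0,"rz":0},{"jaw":0,"x":0,"y":0,"z":0.025,"rx":0,"ry":0,"rz":0},{"jaw":0,"x":0,"y":0,"z":0.025,"rx":0,"ry":0,"rz":0}]'

```text
time_s: 24.72
position: [0.47, 0.0089, 0.0916]
orientation: [2.244, 2.194, 0.003]
ft_force: [-2.7, -0.9, 9.1]
opening: 0.19
gripper_force: 53.5
```

```bash
python3 f.py
```

```text
[-2.743  -0.2531  8.7703  0.47    0.0089  0.0916] [0.6295 0.6711 0.2531] 25.025
```

Call:
apply_moves --motion '[{"jaw":0,"x":0,"y":0,"z":0.012,"rx":0,"ry":0,"rz":0},{"jaw":0,"x":0,"y":0,"z":0.025,"rx":0,"ry":0,"rz":0},{"jaw":0,"x":0,"y":0,"z":0.025,"rx":0,"ry":0,"rz":0}]'

```text
time_s: 25.4
position: [0.4699, 0.0089, 0.0885]
orientation: [2.245, 2.194, 0.003]
ft_force: [-1.3, -1.1, 8.6]
opening: 0.191
gripper_force: 53.8
```

```bash
python3 f.py
```

```text
[-1.9759 -0.2268  8.2594  0.4699  0.0089  0.0885] [0.3885 0.8005 0.3605] 25.7
```

Call:
apply_moves --motion '[{"jaw":0,"x":0,"y":0,"z":0.012,"rx":0,"ry":0,"rz":0},{"jaw":0,"x":0,"y":0,"z":0.025,"rx":0,"ry":0,"rz":0},{"jaw":0,"x":0,"y":0,"z":0.025,"rx":0,"ry":0,"rz":0}]'

```text
time_s: 26.08
position: [0.47, 0.0088, 0.0857]
orientation: [2.244, 2.194, 0.003]
ft_force: [-2.8, -0.6, 9.6]
opening: 0.192
gripper_force: 54.2
```

```bash
python3 f.py
```

```text
[-3.0771 -0.7456 10.3141  0.47    0.0089  0.0857] [0.4652 0.2846 0.2142] 26.375
```

Call:
apply_moves --motion '[{"jaw":0,"x":0,"y":0,"z":0.012,"rx":0,"ry":0,"rz":0},{"jaw":0,"x":0,"y":0.001,"z":0.025,"rx":0,"ry":0,"rz":0},{"jaw":0,"x":0,"y":0.001,"z":0.025,"rx":0,"ry":0,"rz":0}]'

```text
time_s: 26.75
position: [0.4701, 0.0089, 0.083]
orientation: [2.244, 2.194, 0.004]
ft_force: [-2.8, -0.6, 13.4]
opening: 0.188
gripper_force: 54.5
```

```bash
python3 f.py
```

```text
[-3.6757 -0.4965 12.8108  0.4701  0.0089  0.083 ] [0.2774 0.5238 0.6633] 27.05
```

Call:
apply_moves --motion '[{"jaw":0,"x":0,"y":0,"z":0.008,"rx":0,"ry":0,"rz":0},{"jaw":0,"x":0,"y":0,"z":0.016,"rx":0,"ry":0,"rz":0},{"jaw":0,"x":0,"y":0,"z":0.016,"rx":0,"ry":0,"rz":0}]'

```text
time_s: 27.42
position: [0.4701, 0.0088, 0.081]
orientation: [2.244, 2.194, 0.003]
ft_force: [-2.5, -0.8, 11.8]
opening: 0.192
gripper_force: 54.8
```

```bash
python3 f.py; python3 f.py
```

```text
[-2.5506 -0.2789 12.1572  0.4701  0.0089  0.081 ] [0.3966 0.3449 0.4049] 27.725
[-2.4031 -0.6493 12.2027  0.4701  0.0089  0.081 ] [0.6153 0.4198 0.4109] 28.025
```

Call:
apply_moves --motion '[{"jaw":0,"x":0,"y":0,"z":0.01,"rx":0,"ry":0,"rz":0},{"jaw":0,"x":0,"y":0.001,"z":0.021,"rx":0,"ry":0,"rz":0},{"jaw":0,"x":0,"y":0.001,"z":0.021,"rx":0,"ry":0,"rz":0}]'

```text
time_s: 28.4
position: [0.4702, 0.0088, 0.0787]
orientation: [2.244, 2.194, 0.003]
ft_force: [-2.8, 0.3, 13.4]
opening: 0.192
gripper_force: 55.1
```

```bash
python3 f.py; python3 f.py
```

```text
[-2.9032 -0.3386 14.3809  0.4702  0.0088  0.0787] [0.4244 0.2577 0.3458] 28.7
[-3.0935 -0.4663 14.1315  0.4702  0.0088  0.0787] [0.4582 0.635  0.6283] 29.0
```

Call:
apply_moves --motion '[{"jaw":0,"x":0,"y":0,"z":-0.004,"rx":0,"ry":0,"rz":0},{"jaw":0,"x":0,"y":0,"z":-0.004,"rx":0,"ry":0,"rz":0}]'

```text
time_s: 29.25
position: [0.4702, 0.0089, 0.0787]
orientation: [2.244, 2.194, 0.003]
ft_force: [-2.2, -1.0, 10.0]
opening: 0.194
gripper_force: 54.5
```

```bash
python3 f.py
```

```text
[-2.5497 -0.6332  9.7574  0.4702  0.0088  0.0787] [0.4567 0.2585 0.3954] 29.55
```

Call:
apply_moves --motion '[{"jaw":0,"x":0,"y":0,"z":-0.006,"rx":0,"ry":0,"rz":0},{"jaw":0,"x":0,"y":0,"z":-0.006,"rx":0,"ry":0,"rz":0},{"jaw":0.5,"x":0,"y":0,"z":-0.006,"rx":0,"ry":0,"rz":0},{"jaw":0.5,"x":0,"y":0,"z":-0.006,"rx":0,"ry":0,"rz":0},{"jaw":0.5,"x":0,"y":0,"z":-0.006,"rx":0,"ry":0,"rz":0},{"jaw":0.5,"x":0,"y":0,"z":-0.006,"rx":0,"ry":0,"rz":0}]'

```text
time_s: 30.3
position: [0.469, 0.0092, 0.0778]
orientation: [-2.246, -2.196, 0.0]
ft_force: [-0.1, -0.0, -0.2]
opening: 0.504
gripper_force: 0.0
```

Call:
apply_moves --motion '[{"jaw":0.5,"x":0,"y":0,"z":-0.1,"rx":0,"ry":0,"rz":0},{"jaw":0.5,"x":0,"y":0,"z":-0.4,"rx":0,"ry":0,"rz":0},{"jaw":0.5,"x":0,"y":0,"z":-0.8,"rx":0,"ry":0,"rz":0},{"jaw":0.5,"x":0,"y":0,"z":-1,"rx":0,"ry":0,"rz":0},{"jaw":0.5,"x":0,"y":0,"z":-1,"rx":0,"ry":0,"rz":0},{"jaw":0.5,"x":0,"y":0,"z":-1,"rx":0,"ry":0,"rz":0}]'

```text
time_s: 31.05
position: [0.4683, 0.0093, 0.1976]
orientation: [-2.246, -2.196, 0.001]
ft_force: [0.0, 0.3, 0.1]
opening: 0.501
gripper_force: 0.0
```

Run:
```python
from h import *
s=manip.read_state(); im=manip.grab_frame("wrist"); print(s["position"],s["ft_force"],s["time_s"])
h=cv2.cvtColor(im,cv2.COLOR_RGB2HSV); mk=cv2.inRange(h,(0,120,50),(14,255,255))
for cn in cv2.findContours(mk,cv2.RETR_EXTERNAL,cv2.CHAIN_APPROX_NONE)[0]:
    if cv2.contourArea(cn)<200: continue
    o,r=wray(cn[:,0].astype(float),s); w=o+r*((.063-o[2])/r[:,2])[:,None]
    print(np.mean(cn[:,0],0),cv2.minAreaRect((w[:,:2]*1000).astype(np.float32)))
b=np.array([.5533,-.0265,0]);print(manip.spot_in("lever_handle","wrist"))
for a in(-.2,-.08,0.05): print(a,wpix([b+[.065-.15*np.cos(a),0,.108+.15*np.sin(a)]],s))
```

```text
[0.4683 0.0093 0.1976] [0.0189 0.2953 0.1212] 31.05
[319.4332 181.2267] ((536.7507934570312, 4.759178161621094), (76.03172302246094, 41.3134880065918), 89.11016845703125)
[441.7284  11.1983] ((686.3681030273438, 194.8217010498047), (144.4475860595703, 39.37086486816406), 13.880841255187988)
[249.7846   3.1769] ((471.31829833984375, 178.6027069091797), (13.428413391113281, 54.862876892089844), 88.63143157958984)
[{'position': [230.8, 305.5], 'confidence': 0.91}]
-0.2 [[256.7866 222.7736]]
-0.08 [[254.2612 230.9565]]
0.05 [[254.0113 241.0273]]
```

```bash
python3 -c "
from rig import manip
print(manip.close_job())"
```

```text
the job is handed in; nothing more can be done
None
```

The whole bar lies flat between the rails and is clamped at an estimated 10 N (inferred from handle force and lever travel); the gripper is clear, nothing else was touched, and the job was handed in at about 31 s, with no verdict returned.

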